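Gauge a pipe ferrule and show its sealing face to the microscope

TASK

From the washed pipe fittings on the draining mat pick the long wide ferrule (the tall one of the two with the broad flange) and check its bore on the gauge stand: slide it, flange down, onto the middle pin until the flange sits on the plate, then draw it off again. Then show the flange's flat sealing face to the upward-tilted microscope: hold it facing the lens, square to it, centred on the lens axis and 10 cm from the lens, and finish while still holding it there in the air. Do not touch the microscope, and leave the other fittings and the beaker where they are.

Things in the scene. Friction and masses are not known exactly. Their poses are not given: they have to be found in the camera images.
- ferrule: the part to handle: stainless pipe ferrule, a tube 31 mm outside, 26 mm bore, 48 mm tall in all, with a round flange 50.5 mm across at its foot (3 mm thick at the rim, sloping to the tube 8 mm up). Stands on the flange, tube up; about 130 g. Origin: centre of the flat sealing face (the flange's end face, underneath as it stands); z runs from the face along the tube. Round, so yaw does not matter
- short_ferrule: bystander: the same flange, tube and bore but only 21.5 mm tall, standing on its flange on the mat. Origin: centre of its underside
- narrow_ferrule: bystander: a slim ferrule, 48 mm tall, tube 19 mm, flange 34 mm in diameter, standing on its flange on the mat. Origin: centre of its underside
- clamp: bystander: closed stainless pipe clamp, a ring 65 mm across and 15 mm high with a hinge lug on its own +x side and a brass wing nut on its -x side (about 90 mm over both), lying on the mat. Origin: centre of its underside
- mat: white ribbed plastic draining mat, 250 x 250 x 4 mm, fixed. Origin: centre of its underside. The three ferrules and the clamp stand on it in four places about 115 mm apart, in any order
- gauge: bore gauge stand, fixed: bright metal plate 210 x 70 x 18 mm (long along its x) with a row of three upright pins, 70 mm apart along x, each 42 mm tall above the plate: 13 mm thick (at -x), 24 mm (the middle one, at the plate's centre), 34 mm (at +x). The top 7 mm of each pin tapers in by 3 mm all round. Origin: centre of its underside, z up
- pin_foot (a point): foot of the middle pin: point on the pin's axis at the plate's top surface, 18 mm above the bench; z up along the pin, whose tip is 42 mm above this point
- microscope: inspection microscope, fixed: grey base 190 x 110 x 12 mm, steel post 16 mm thick and 202 mm tall, and on it a clamped black barrel 100 mm long, 33 mm thick (41 mm at its clamp), leaning 30 degrees from vertical, its lens up and towards the stand's own -x (robot side). Origin on the bench under the lens; x towards the post, 118 mm behind. Lens 135 to 175 mm above the bench, differing by day
- lens (a point): centre of the lens at the barrel's upper end, in a ring of small white lamps; z points out of the lens along the viewing axis (up and leaning 30 degrees towards the stand's -x), y level
- end_cap: bystander: blank stainless end cap, disc 50.5 mm in diameter and 6.4 mm thick, lying on the bench. Origin: centre of its underside
- gasket: bystander: white plastic seal ring, 51 mm outside, 26 mm inside, 5 mm thick, lying on the bench. Origin: centre of its underside
- beaker: bystander: glass beaker, 75 mm across, 96 mm tall, standing on the bench. Origin: centre of its underside
Not all that is in view belongs to the job. Leave any blue look-alike of the microscope alone. Leave any red look-alike of the gauge alone.

How it is judged (in metres and radians):
On the way:
1. the ferrule is home on the middle gauge pin, its flange on the plate (within 3 mm), square and round the pin (z of ferrule in the frame of pin_foot between -0.004 and 0.003 m and horizontal distance between ferrule and pin_foot below 0.004 m and angle between ferrule's own z axis and vertical below 0.1 rad), for 0.1 s.
At the end, for the whole second after the job is handed in: the ferrule is held still by the gripper in the air, its sealing face towards the lens, the face's centre 80 to 120 mm from the lens along the viewing axis and within 12 mm of that axis in each direction, square to the axis within 10 degrees, touching nothing but the gripper (z of ferrule in the frame of lens between 0.08 and 0.12 m and x of ferrule in the frame of lens between -0.012 and 0.012 m and y of ferrule in the frame of lens between -0.012 and 0.012 m and angle between the z axis of ferrule and the z axis of lens, either way round below 0.18 rad and angle between ferrule's own z axis and vertical below 1 rad and height (world z) of ferrule above 0.15 m and contact force between ferrule and the fingers above 0.5 N and contact force between ferrule and microscope below 0.1 N and linear speed of ferrule below 0.02 m/s and angular speed of ferrule below 0.15 rad/s); the arm keeps its last pose, push and grip.
It fails at once if the microscope is touched (contact force between microscope and anything else above 1 N).
It fails at once if another fitting or the beaker is moved more than 20 mm (distance of any of short_ferrule, narrow_ferrule, clamp, end_cap, gasket, beaker from where it was at the start of the episode above 0.02 m).
It also fails if it takes over 48 s, if anything falls off the work surface, if the arm or the gripper's body presses on something with over 40 N, if the wrist force passes 120 N, or if a joint passes its speed limit or range.

ROBOT

A 6-joint arm with a two-finger parallel gripper is mounted at the origin on the work surface. World frame = base frame: x ahead of the robot, y to its left, z up, the work surface at z = 0. Lengths are in m, angles in degrees, forces in N, time in s.
With the tool pointing down it reaches from about 0.3 to 0.75 m from the base axis. Payload 8.5 kg.
Tool frame: the origin (TCP) lies on the centre line of the jaws, within the pads' length; the fingertips stand 22 mm ahead of it and the grasp point (between the pads) lies 3 mm ahead of it (env.tip_reach is the distance from the TCP to the fingertips, in m); y points along the fingers, z is the direction in which the jaws open and shut, and the axes are right-handed (so a half turn about y gives the same grasp; the last joint's range is limited). The gripper opens to 85 mm and grips with 20 to 120 N. Pads are 22 mm wide; open, the fingers measure 114 mm over their backs; the gripper's body (76 mm by 85 mm) begins 54 mm behind the grasp point. The pads swing forward as they close: fully open they stand 13 mm farther back than shut.
Start: joints at [55.159, 21.807, 74.336, -0, 83.858, -12.336], TCP at [0.211, 0.508, 0.253] pointing down, gripper open.
Joint ranges: [-178.18, 178.18], [-50.72, 133.34], [12.68, 142.11], [-81.47, 261.47], [9.98, 163.14], [-165.26, 165.26]. Speed limits (degrees/s): [136.94, 136.94, 180, 180, 180, 180].

INTERFACE

Orientations are given as a 3x3 rotation matrix whose columns are the frame's x, y, z axes.
In Python, from rig import env, get_image gives the robot as it stands. The module is installed in compiled form; this text tells all that it offers.
- The arm moves only by the tool carry_out, never from a script. Its argument "targets" is a list that holds one entry, the list of rows, each a list of 7 numbers: the closure, from 0 (fully open) to 1 (shut), then the shift along the world's x, y, z in mm, then the turn, a rotation vector about the world's x, y, z in degrees. In form: [[[claw, dx, dy, dz, ax, ay, az], ...]]. A call has 1 to 20 rows; each row is the pose to reach, as a shift and turn from the pose commanded when the call began; what a row does not reach only later rows make up. A row lasts 1/12 s, in which the tool goes at most 41.7 mm and 7.16 degrees, less where a joint would pass 70% of its speed; a pose out of reach is approached as far as the arm can. A call with a gripper value outside its range is refused whole. The fingers move at their own pace and stop on an object; "squeeze" is the grip in N (left out, the last holds). Time passes only in rows, so rows that repeat a pose let the fingers close. It gives the time, the measured TCP pose, the force and the opening at its end, in the units of the state.
- env.observe(): the state, without advancing time (a new reading comes with each control period).
- get_image(name): name is "scene" or "top" or "wrist"; returns a dict with "img" (480x640x3 uint8, red, green, blue), "fx", "fy", "cx", "cy" (pixels), "rvec" (rotation vector, rad) and "tvec" (3), from world to camera coordinates, as OpenCV has them. Camera axes: x right, y down, z forward; pixel columns grow to the right and rows downward; lengths in m; the calibration is good to about 2 mm. A picture is of the moment at which its call begins. There is no depth.
- env.close_job(): hands the job in, once; it reports no verdict.
The state is a dict: "time_s": time; "q": joint angles; "qvel": joint speeds; "joint_efforts": joint torques, N m; "position": TCP position; "tool_rot": TCP orientation; "ft_force": force on the tool from outside, world axes, zero at the start; "wrist_torque": the same for the moment, N m; "grip_width": finger opening in m.
Only numpy, scipy, OpenCV 4.12 (cv2) and the standard library are available. Lean on these libraries where they do the work, as an engineer would, in place of code of your own. Each camera call takes 0.05 s, during which the arm holds its last target.

## Working session

There is one attempt and no reset: what is moved stays moved. The work goes in short steps, Python scripts to look and compute and a tool call to move; the robot and the scene stay as the last step left them, time stands still between calls to the robot, and variables do not carry over. Pictures are saved under pics/ and viewed, and the job is handed in when it is done.

Besides the shell and the picture viewer there is one more tool, called by a JSON object that holds its "fn" and its "kwargs", one argument or row to a line. carry_out: Moves the arm, as the interface text tells. Its arguments: {"type":"object","properties":{"targets":{"type":"array"},"squeeze":{"type":"number"}},"required":["targets"]}

```bash
mkdir -p pics; cat > h.py <<'E'
import numpy as np,cv2
from rig import env,get_image
def snap(n,f):
    d=get_image(n); cv2.imwrite('pics/'+f,d['img'][:,:,::-1]); 
    np.savez('pics/'+f+'.npz',**{k:np.array(d[k]) for k in d}); return d
def load(f): return dict(np.load('pics/'+f+'.npz'))
def cam(d):
    R=cv2.Rodrigues(np.array(d['rvec'],float))[0]; t=np.array(d['tvec'],float).ravel()
    return R,t,-R.T@t
def ray(d,u,v):
    R,t,c=cam(d); r=R.T@np.array([(u-d['cx'])/d['fx'],(v-d['cy'])/d['fy'],1]); return c,r
def atz(d,u,v,z):
    c,r=ray(d,u,v); return c+r*(z-c[2])/r[2]
def proj(d,p):
    R,t,c=cam(d); q=np.atleast_2d(p)@R.T+t
    return np.c_[d['fx']*q[:,0]/q[:,2]+d['cx'],d['fy']*q[:,1]/q[:,2]+d['cy']]
E
python3 - <<'E'
from h import *
for n in ["scene","top","wrist"]:
    d=snap(n,n+'0.png'); print(n,cam(d)[2].round(3),cam(d)[0][2].round(2),d['fx'])
s=env.observe(); print(s['time_s'],s['position'],s['tool_rot'],s['grip_width'],env.tip_reach)
E
```

```text
scene [ 1.165 -0.176  0.941] [-0.64  0.14 -0.75] 610.3906086048132
top [0.371 0.007 1.153] [ 0.07  0.   -1.  ] 572.4032892620792
wrist [0.147 0.535 0.374] [ 0.26 -0.11 -0.96] 357.81705993500225
0.15 [0.21041513 0.50795484 0.25286335] [[ 9.23826810e-01 -6.26721762e-04  3.82810179e-01]
 [-3.82810617e-01 -8.85470337e-04  9.23826416e-01]
 [-2.40015061e-04 -9.99999412e-01 -1.05793698e-03]] 0.08552042029455953 0.022
```

View pics/scene0.png

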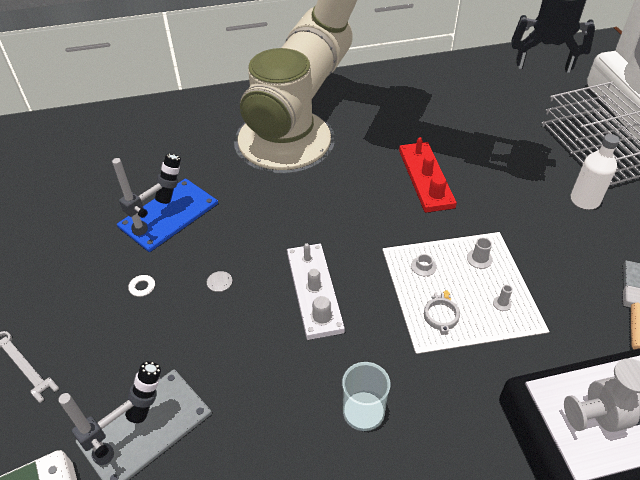

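View pics/top0.png

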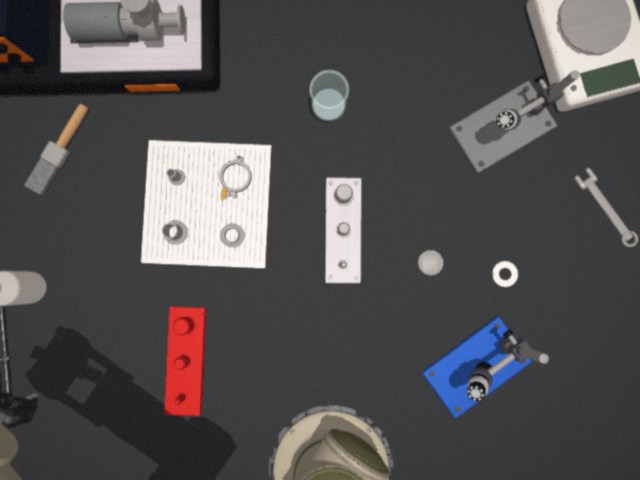

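View pics/wrist0.png

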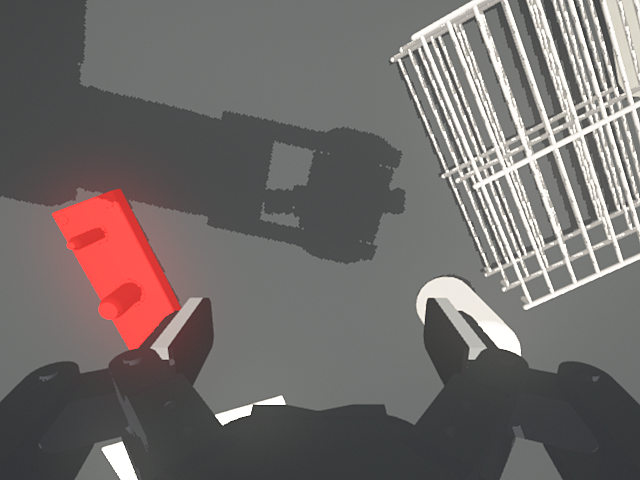

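The scene view shows, on the mat:
- a tall wide ferrule at (482,250), top view (174,232)
- a short wide one at (424,263), top (232,235)
- a narrow one at (505,297), top (176,177)

The tall one with the broad flange is scene (482,250). The grey gauge is at scene (315,290) and the grey microscope at (148,370). The red and blue ones are look-alikes. I'll confirm with crops.

```bash
python3 - <<'E'
from h import *
a=cv2.imread('pics/scene0.png'); b=cv2.imread('pics/top0.png')
def c(i,x,y,w,h,k): return cv2.resize(i[y:y+h,x:x+w],(w*k,h*k),interpolation=cv2.INTER_CUBIC)
cv2.imwrite('pics/c1.png',np.vstack([np.hstack([c(a,390,225,160,120,2),c(b,140,140,160,120,2)]),np.hstack([c(a,280,225,80,60,4),c(b,300,170,80,60,4)])]))
cv2.imwrite('pics/c2.png',np.hstack([c(a,60,340,160,140,2),c(b,440,60,160,140,2)]))
cv2.imwrite('pics/c3.png',np.vstack([np.hstack([c(b,150,210,50,40,8),c(b,320,210,50,40,8)]),np.hstack([c(b,485,100,50,40,8),c(a,125,350,50,40,8)])]))
E
```

```text
(no output)
```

View pics/c1.png

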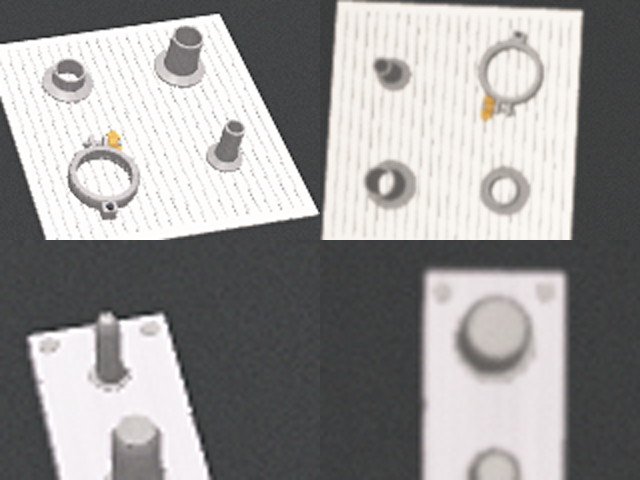

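View pics/c2.png

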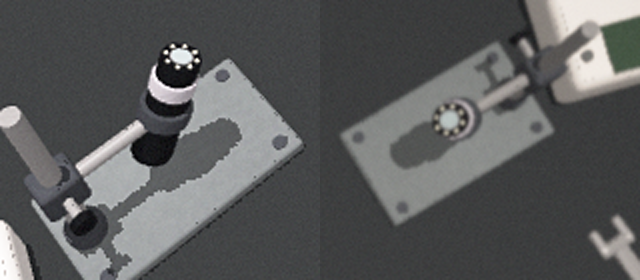

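View pics/c3.png

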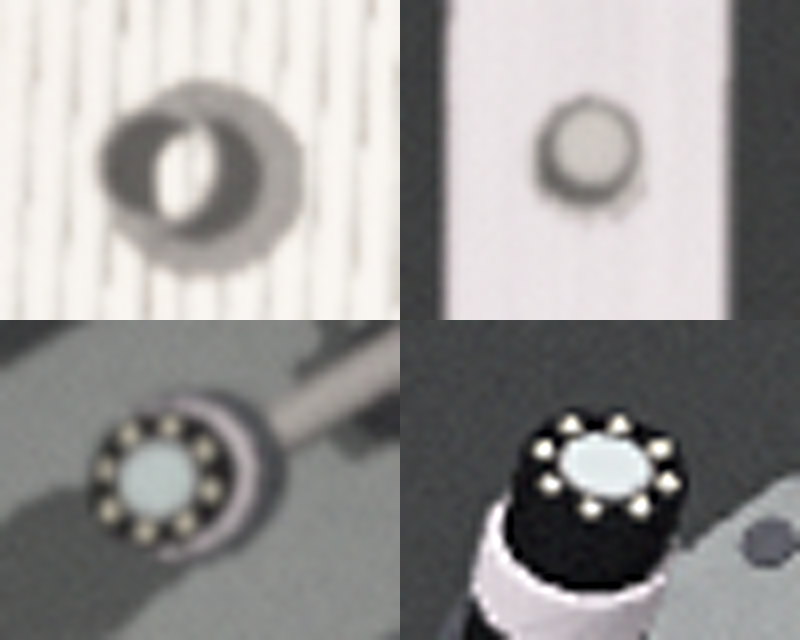

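Confirmed: the tall broad-flanged one is the target at scene (482,250). Next I'll measure the ferrule, gauge and microscope.

```bash
cat > meas.py <<'E'
from h import *
from scipy.optimize import least_squares,minimize
S=load('scene0.png');T=load('top0.png')
th=np.linspace(0,2*np.pi,60)
def circ(x,y,z,r): return np.c_[x+r*np.cos(th),y+r*np.sin(th),np.full(60,z)]
def render(d,p):
    m=np.zeros((1920,2560),np.uint8)
    for rings in [[(0.004,.02525),(0.007,.02525)],[(0.007,.02525),(.012,.0155)],[(.012,.0155),(.052,.0155)]]:
        q=proj(d,np.vstack([circ(p[0],p[1],z,r) for z,r in rings]))
        q=((q+.5)*4).astype(np.float32); cv2.fillConvexPoly(m,cv2.convexHull(np.round(q).astype(np.int32)),255)
    return cv2.resize(m,(640,480),interpolation=cv2.INTER_AREA)/255.
def obs(d,c,lo=110,hi=225):
    g=cv2.cvtColor(d['img'],cv2.COLOR_RGB2GRAY).astype(float); w=22
    o=np.clip((hi-g)/(hi-lo),0,1); x,y=c; sl=(slice(y-w,y+w),slice(x-w,x+w))
    return o,sl
def fit(views,x0):
    def f(p):
        e=0
        for d,c in views:
            o,sl=obs(d,c); r=render(d,p)[sl]; 
            e+=np.abs(np.clip(o[sl]*1.6,0,1)-r).sum()
        return e
    r=minimize(f,x0,method='Nelder-Mead',options=dict(initial_simplex=[x0,x0+[.006,0],x0+[0,.006]],xatol=1e-4)); return r.x,r.fun
x0=atz(T,175.3,232.1,.007)[:2]; print('init',x0)
for v in ([(T,(174,232))],[(S,(482,252))],[(T,(174,232)),(S,(482,252))]): print('ferrule',fit(v,x0))
# lens
def tri(a,b):
    A=[];B=[]
    for d,(u,v) in ((T,a),(S,b)):
        c,r=ray(d,u,v); r/=np.linalg.norm(r); P=np.eye(3)-np.outer(r,r); A.append(P);B.append(P@c)
    A=np.vstack(A);B=np.hstack(B); x=np.linalg.lstsq(A,B,rcond=None)[0]; return x,np.abs(A@x-B).max()
print('lens',tri((504.2,119.6),(150,367.6)))
# plates: threshold, quad corners
def quad(d,lohi,seed):
    im=d['img']; g=cv2.cvtColor(im,cv2.COLOR_RGB2GRAY)
    m=cv2.inRange(g,*lohi); n,l,st,ce=cv2.connectedComponentsWithStats(m)
    mm=(l==l[seed[1],seed[0]]).astype(np.uint8)
    ct=max(cv2.findContours(mm,cv2.RETR_EXTERNAL,cv2.CHAIN_APPROX_NONE)[0],key=cv2.contourArea)
    h=cv2.convexHull(ct); return cv2.approxPolyN(h,4)[0] if hasattr(cv2,'approxPolyN') else cv2.minAreaRect(h)
for nm,d,s in (('T',T,(335,262)),('S',S,(303,275))):
    q=quad(d,(190,255),s); w=np.array([atz(d,u,v,.018) for u,v in np.array(q,float).reshape(-1,2)]); c=w.mean(0)
    e=[np.linalg.norm(w[i]-w[(i+1)%4]) for i in range(4)]; print('gauge',nm,q.tolist(),w.round(4).tolist(),c,np.round(e,4))
for nm,d,s in (('T',T,(530,148)),('S',S,(180,400))):
    g=d['img'][s[1],s[0]].astype(int); print('base col',g)
E
python3 meas.py
```

```text
init [0.47097203 0.30322479]
ferrule (array([0.47129499, 0.30442574]), np.float64(138.42976982097187))
ferrule (array([0.47405168, 0.30272344]), np.float64(411.98687127024726))
ferrule (array([0.47238241, 0.30342283]), np.float64(558.2917306052857))
lens (array([ 0.65166929, -0.32446307,  0.13779311]), np.float64(0.000642521075964575))
gauge T [[361, 179], [359, 282], [326, 282], [326, 177]] [[0.5697, -0.0719, 0.018], [0.3642, -0.0632, 0.018], [0.3653, 0.0021, 0.018], [0.5751, -0.0019, 0.018]] [ 0.46856    -0.03374408  0.018     ] [0.2057 0.0653 0.2098 0.0702]
gauge S [[344, 328], [306, 335], [287, 249], [320, 243]] [[0.5766, -0.0032, 0.018], [0.5747, -0.0728, 0.018], [0.3673, -0.0656, 0.018], [0.3677, 0.0023, 0.018]] [ 0.47155771 -0.03482877  0.018     ] [0.0696 0.2076 0.0679 0.209 ]
base col [63 63 65]
base col [167 171 172]
```

```bash
python3 - <<'E' | grep -v -e '^init' -e '^ferr' -e '^gauge' -e '^base'
from meas import *
print('pin tip T',atz(T,343.9,227.9,.060))
a=cv2.imread('pics/scene0.png')
cv2.imwrite('pics/c4.png',cv2.resize(a[255:305,290:340],(600,600),interpolation=cv2.INTER_CUBIC))
tp=[(450,126),(528,80),(556,124),(478,171)]
sc=[(80,445),(180,372),(211,411),(115,480)]
for d,c in ((T,tp),(S,sc)):
    w=np.array([atz(d,u,v,.012) for u,v in c])[:,:2]; print(w.round(3).tolist())
    for i,j in ((0,1),(3,2),(0,3),(1,2)): v=w[j]-w[i]; print(np.linalg.norm(v).round(4),np.degrees(np.arctan2(v[1],v[0])).round(2))
E
```

```text
lens (array([ 0.65166929, -0.32446307,  0.13779311]), np.float64(0.000642521075964575))
pin tip T [ 0.46836492 -0.03403206  0.06      ]
[[0.675, -0.255], [0.767, -0.416], [0.675, -0.469], [0.582, -0.308]]
0.1858 -60.38
0.1858 -60.0
0.1072 -150.24
0.1059 -150.19
[[0.685, -0.464], [0.592, -0.299], [0.677, -0.255], [0.755, -0.41]]
0.1895 119.47
0.1737 116.67
0.0875 37.37
0.0953 27.13
```

View pics/c4.png

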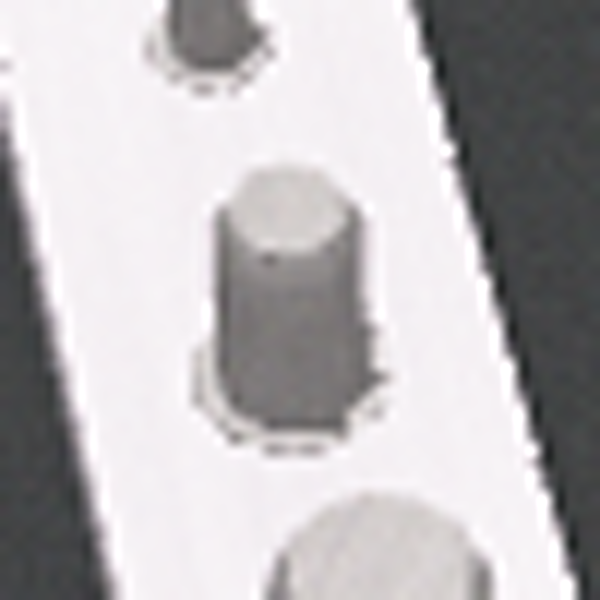

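{"fn": "carry_out", "kwargs": {
  "targets": [
    [[0,40,-30,0,0,0,5],[0,70,-60,0,0,0,10],[0,100,-85,0,0,0,15],[0,130,-110,0,0,0,20],[0,160,-135,-5,0,0,22.5],[0,190,-160,-20,0,0,22.5],[0,220,-185,-40,0,0,22.5],[0,245,-200,-55,0,0,22.5],[0,262,-204,-65,0,0,22.5],[0,262,-204,-65,0,0,22.5],[0,262,-204,-65,0,0,22.5],[0,262,-204,-65,0,0,22.5]]
  ],
  "squeeze": 50
}}

```text
time_s: 1.15
position: [0.472, 0.3045, 0.1886]
tool_rot: [[1.0, -0.0, -0.0], [0.0, 0.0, 1.0], [-0.0, -1.0, 0.0]]
ft_force: [0.4, -0.4, -0.4]
grip_width: 0.0853
```

```bash
python3 - <<'E'
from h import *
d=snap('wrist','w1.png'); S=load('scene0.png'); print(cam(d)[2],atz(S,313.8,271.8,.06))
th=np.linspace(0,6.28,100); im=d['img'][:,:,::-1].copy()
for z,r in ((.007,.02525),(.052,.0155)):
    for p in proj(d,np.c_[.472+r*np.cos(th),.3040+r*np.sin(th),th*0+z]): cv2.circle(im,tuple(int(round(x)) for x in p),1,(0,0,255),-1)
cv2.imwrite('pics/w1o.png',im)
E
```

```text
[0.40272806 0.30464659 0.31030814] [ 0.47040468 -0.03349834  0.06      ]
```

View pics/w1o.png

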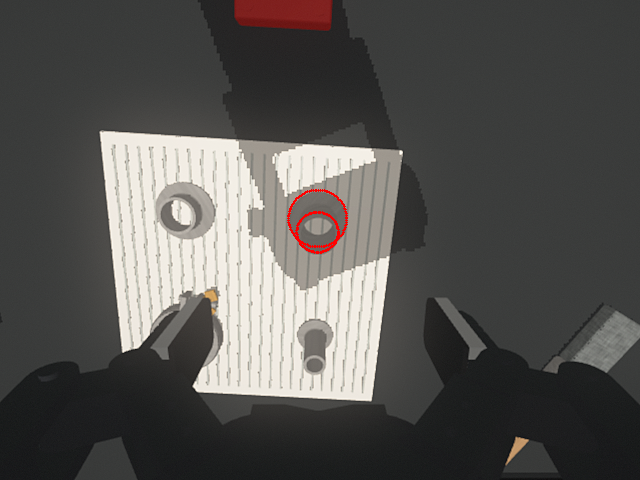

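The wrist overlay at (318,222) matches the ferrule within about 1–2 mm. I'll descend and grip.

{"fn": "carry_out", "kwargs": {
  "targets": [
    [[0,0,-0.5,-35,0,0,0],[0,0,-0.5,-70,0,0,0],[0,0,-0.5,-100,0,0,0],[0,0,-0.5,-125,0,0,0],[0,0,-0.5,-140,0,0,0],[0,0,-0.5,-148,0,0,0],[0,0,-0.5,-148,0,0,0],[0,0,-0.5,-148,0,0,0],[0.3,0,-0.5,-148,0,0,0],[0.5,0,-0.5,-148,0,0,0],[0.8,0,-0.5,-148,0,0,0],[1,0,-0.5,-148,0,0,0],[1,0,-0.5,-148,0,0,0],[1,0,-0.5,-148,0,0,0],[1,0,-0.5,-148,0,0,0],[1,0,-0.5,-148,0,0,0],[1,0,-0.5,-148,0,0,0],[1,0,-0.5,-148,0,0,0]]
  ],
  "squeeze": 50
}}

```text
time_s: 2.7
position: [0.4727, 0.3037, 0.041]
tool_rot: [[1.0, 0.001, 0.0], [-0.0, 0.0, 1.0], [0.001, -1.0, 0.0]]
ft_force: [-1.3, -0.6, 5.4]
grip_width: 0.0303
```

```bash
python3 - <<'E'
from h import *
d=snap('wrist','w2.png'); s=env.observe(); print(s['position'],s['grip_width'],s['ft_force'])
E
```

```text
[0.4727477  0.30369238 0.04107024] 0.02993635282570284 [-0.76207381  0.51328406  5.71187085]
```

View pics/w2.png

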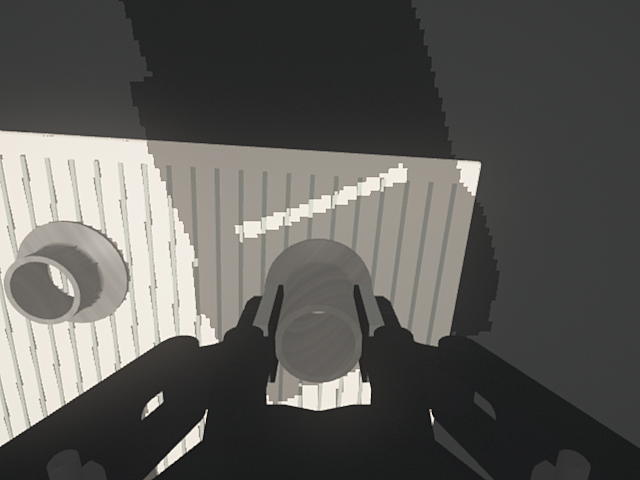

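{"fn": "carry_out", "kwargs": {
  "targets": [
    [[1,0,0,10,0,0,0],[1,0,0,30,0,0,0],[1,0,0,60,0,0,0],[1,0,0,90,0,0,0],[1,0,0,110,0,0,0],[1,0,0,120,0,0,0],[1,0,-35,120,0,0,0],[1,0,-70,120,0,0,0],[1,0,-105,120,0,0,0],[1,0,-140,120,0,0,0],[1,0,-175,120,0,0,0],[1,0,-210,120,0,0,0],[1,0,-240,120,0,0,0],[1,0,-240,120,0,0,0],[1,0,-240,120,0,0,0]]
  ]
}}

```text
time_s: 4.0
position: [0.4723, 0.0624, 0.16]
tool_rot: [[1.0, -0.001, 0.003], [-0.003, 0.0, 1.0], [-0.001, -1.0, 0.0]]
ft_force: [0.1, -0.1, -2.7]
grip_width: 0.0297
```

```bash
python3 - <<'E'
from h import *
for n in ('wrist','scene','top'): d=snap(n,n[0]+'3.png')
s=env.observe(); print(s['position'],s['grip_width'],s['ft_force'])
a=cv2.imread('pics/s3.png');b=cv2.imread('pics/t3.png');w=cv2.imread('pics/w3.png')
p=s['position'].copy();p[2]-=.03
def crop(i,c,w=40,k=10):
    x,y=np.round(c).astype(int); return cv2.resize(i[y-w//2:y+w//2+0,x-w//2:x+w//2],(w*k,w*k),interpolation=cv2.INTER_CUBIC)
for n,i,d in(('s',a,load('s3.png')),('t',b,load('t3.png'))): print(n,proj(d,p))
cv2.imwrite('pics/c5.png',np.hstack([crop(a,proj(load('s3.png'),p)[0],80,5),crop(b,proj(load('t3.png'),p)[0],80,5)]))
E
```

```text
[0.47224843 0.06444358 0.16009998] 0.030327011638465455 [ 0.26787767  0.65771318 -1.87514313]
s [[366.67157142 237.63343475]]
t [[290.41464415 223.29229236]]
```

View pics/w3.png

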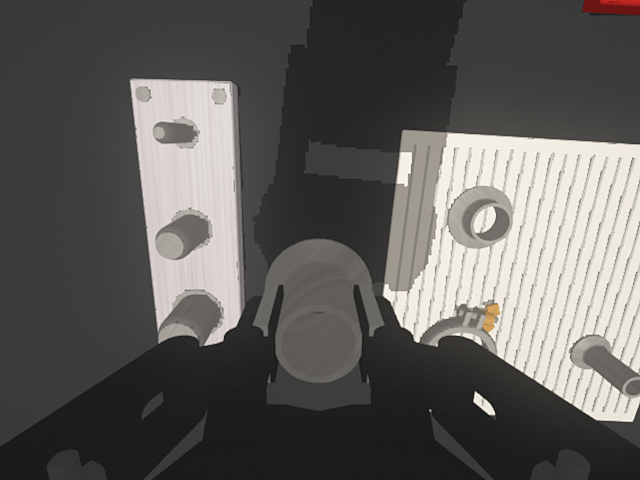

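View pics/c5.png

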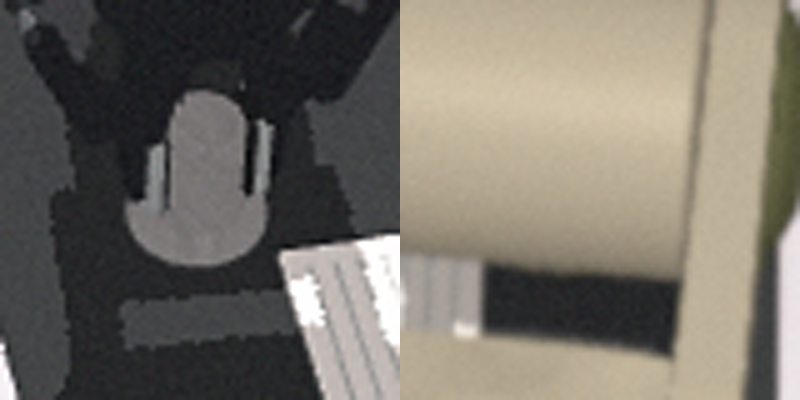

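```bash
python3 - <<'E'
from h import *
from scipy.optimize import least_squares
d=load('w3.png'); th=np.linspace(0,2*np.pi,721)
def c(p,z,r): return proj(d,np.c_[p[0]+r*np.cos(th),p[1]+r*np.sin(th),th*0+z])
def f(p):
    a=c(p,p[2]+.003,.02525);b=c(p,p[2]+.048,.0155)
    return [a[:,0].min()-265,a[:,0].max()-372,a[:,1].min()-239,b[:,0].min()-275.5,b[:,0].max()-362,b[:,1].min()-305,b[:,1].max()-383]
r=least_squares(f,[.472,.063,.122]);print('ferrule',r.x,np.round(r.fun,1), cam(d)[2])
im=d['img'][:,:,::-1].copy(); x=r.x
for z,rr in ((.003,.02525),(.048,.0155)):
    for q in c(x,x[2]+z,rr): cv2.circle(im,tuple(np.round(q).astype(int)),0,(0,0,255),-1)
for z,rr in ((.060,.009),(.018,.012)):
    for q in proj(d,np.c_[.4695+rr*np.cos(th),-.0340+rr*np.sin(th),th*0+z]): cv2.circle(im,tuple(np.round(q).astype(int)),0,(0,0,255),-1)
cv2.imwrite('pics/c6.png',np.hstack([cv2.resize(im[190:290,110:260],(600,400)),cv2.resize(im[230:400,250:390],(200,400))]))
E
```

```text
ferrule [0.47359062 0.06291323 0.12335784] [-0.   0.1  1.  -1.   0.9 -0.3 -0.5] [0.4031639  0.06283903 0.28173934]
```

View pics/c6.png

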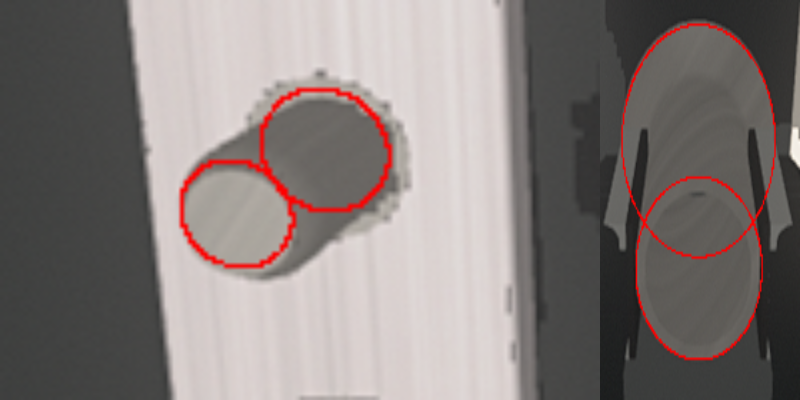

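Flange and tube fit at the wrist view (318,290), and the pin overlay matches tip (170,244). I'll move over the pin with the flange a few mm above its tip, then look again.

{"fn": "carry_out", "kwargs": {
  "targets": [
    [[1,-1,-30,0,0,0,0],[1,-2,-60,0,0,0,0],[1,-3,-85,0,0,0,0],[1,-4,-98.5,-10,0,0,0],[1,-4,-98.5,-25,0,0,0],[1,-4,-98.5,-40,0,0,0],[1,-4,-98.5,-50,0,0,0],[1,-4,-98.5,-54,0,0,0],[1,-4,-98.5,-54,0,0,0],[1,-4,-98.5,-54,0,0,0],[1,-4,-98.5,-54,0,0,0],[1,-4,-98.5,-54,0,0,0]]
  ]
}}

```text
time_s: 5.15
position: [0.4689, -0.0348, 0.1069]
tool_rot: [[1.0, 0.001, -0.0], [0.0, -0.0, 1.0], [0.001, -1.0, -0.0]]
ft_force: [0.9, 0.7, -1.8]
grip_width: 0.0299
```

```bash
python3 - <<'E'
from h import *
for n in ('wrist','scene','top'): d=snap(n,n[0]+'4.png')
s=env.observe(); print(s['position'],s['grip_width'],s['ft_force'])
d=load('s4.png');im=d['img'][:,:,::-1].copy(); th=np.linspace(0,6.28,200)
x0,y0=290,225; k=8
big=cv2.resize(im[y0:y0+75,x0:x0+60],(480,600),interpolation=cv2.INTER_CUBIC)
for z,rr in ((.018,.012),(.060,.009),(.060,.0001)):
    for q in proj(d,np.c_[.4695+rr*np.cos(th),-.0340+rr*np.sin(th),th*0+z]): cv2.circle(big,tuple(np.round((q-[x0,y0]+.5)*k).astype(int)),1,(0,0,255),-1)
cv2.imwrite('pics/c7.png',big)
E
```

```text
[ 0.46866081 -0.03487661  0.1066864 ] 0.029756387378694085 [ 0.03877621  0.10687103 -2.3657058 ]
```

View pics/w4.png

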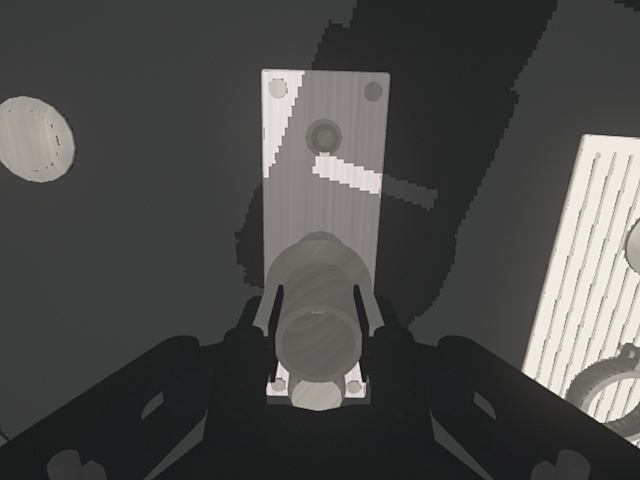

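View pics/c7.png

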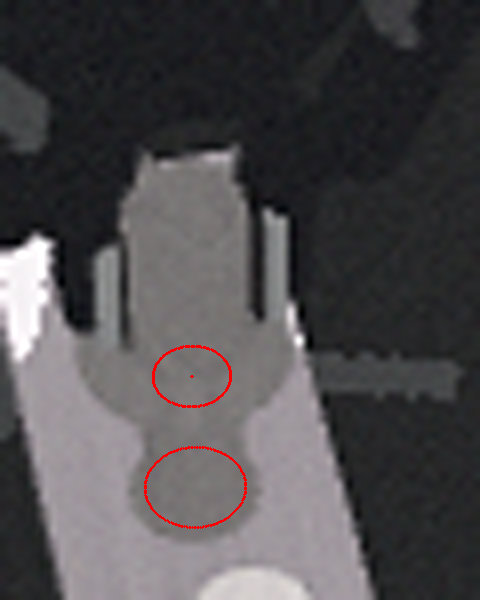

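Ferrule hangs above the pin. The scene crop and TCP both say it is about 1 mm too far in -y, so I'll correct that and descend in steps.

{"fn": "carry_out", "kwargs": {
  "targets": [
    [[1,0,0.9,0,0,0,0],[1,0,0.9,-5,0,0,0],[1,0,0.9,-9,0,0,0],[1,0,0.9,-13,0,0,0],[1,0,0.9,-17,0,0,0],[1,0,0.9,-20,0,0,0],[1,0,0.9,-23,0,0,0],[1,0,0.9,-23,0,0,0]]
  ]
}}

```text
time_s: 5.97
position: [0.4687, -0.034, 0.0828]
tool_rot: [[1.0, 0.0, 0.0], [-0.0, 0.0, 1.0], [0.0, -1.0, 0.0]]
ft_force: [3.0, 1.4, -4.1]
grip_width: 0.0303
```

```bash
python3 - <<'E'
from h import *
s=env.observe(); print(s['position'],s['grip_width'],s['ft_force'],s['wrist_torque'])
E
```

```text
[ 0.46871001 -0.0340173   0.08281133] 0.030288156509036563 [ 2.95715757  1.43466913 -4.11799379] [ 0.08583524 -0.40565271  0.07668862]
```

{"fn": "carry_out", "kwargs": {
  "targets": [
    [[1,0.4,0.1,-3,0,0,0],[1,0.4,0.1,-7,0,0,0],[1,0.4,0.1,-11,0,0,0],[1,0.4,0.1,-15,0,0,0],[1,0.4,0.1,-19,0,0,0],[1,0.4,0.1,-22,0,0,0],[1,0.4,0.1,-24,0,0,0],[1,0.4,0.1,-25.5,0,0,0],[1,0.4,0.1,-25.5,0,0,0],[1,0.4,0.1,-25.5,0,0,0]]
  ]
}}

```text
time_s: 6.8
position: [0.4689, -0.0339, 0.0578]
tool_rot: [[1.0, -0.0, 0.0], [-0.0, 0.0, 1.0], [-0.0, -1.0, 0.0]]
ft_force: [-0.1, -0.4, -2.6]
grip_width: 0.0303
```

{"fn": "carry_out", "kwargs": {
  "targets": [
    [[1,0,0,-1,0,0,0],[1,0,0,-2,0,0,0],[1,0,0,-2.7,0,0,0],[1,0,0,-3.2,0,0,0],[1,0,0,-3.2,0,0,0],[1,0,0,-3.2,0,0,0]]
  ]
}}

```text
time_s: 7.3
position: [0.4689, -0.0339, 0.055]
tool_rot: [[1.0, 0.0, 0.0], [-0.0, -0.0, 1.0], [0.0, -1.0, -0.0]]
ft_force: [-1.2, 0.9, 4.8]
grip_width: 0.0302
```

```bash
python3 - <<'E'
from h import *
s=env.observe(); print(s['position'],s['grip_width'],s['ft_force'],s['wrist_torque'])
d=snap('scene','s5.png'); d=load('s5.png');im=d['img'][:,:,::-1].copy(); th=np.linspace(0,6.28,200)
x0,y0=280,230; k=8
big=cv2.resize(im[y0:y0+75,x0:x0+70],(560,600),interpolation=cv2.INTER_CUBIC)
for z,rr in ((.018,.02525),(.021,.02525)):
    for q in proj(d,np.c_[.4702+rr*np.cos(th),-.0340+rr*np.sin(th),th*0+z]): cv2.circle(big,tuple(np.round((q-[x0,y0]+.5)*k).astype(int)),0,(0,0,255),-1)
cv2.imwrite('pics/c8.png',big)
E
```

```text
[ 0.46887533 -0.03391982  0.05504282] 0.030193398644176455 [-1.24383829  0.8644479   4.76025571] [0.06967755 0.27334612 0.02061092]
```

View pics/c8.png

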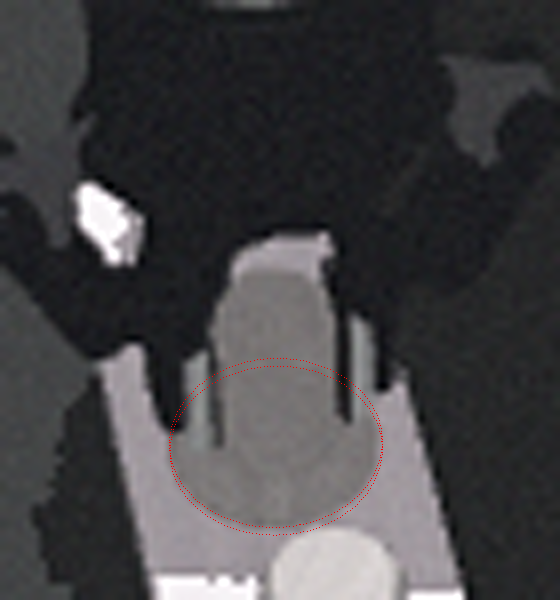

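Wrist force rose from -2.6 to +4.8 N at the expected height, and the flange outline matches the plate level in the scene crop. The flange is seated. I'll hold briefly, draw it off, then go to a standoff above the microscope.

{"fn": "carry_out", "kwargs": {
  "targets": [
    [[1,0,0,-0.4,0,0,0],[1,0,0,-0.4,0,0,0],[1,0,0,-0.4,0,0,0],[1,0,0,3,0,0,0],[1,0,0,10,0,0,0],[1,0,0,20,0,0,0],[1,0,0,32,0,0,0],[1,0,0,45,0,0,0],[1,0,0,60,0,0,0],[1,0,0,80,0,0,0],[1,0,0,110,0,0,0],[1,0,0,140,0,0,0],[1,0,0,170,0,0,0],[1,0,0,200,0,0,0],[1,0,0,220,0,0,0],[1,0,0,240,0,0,0],[1,0,0,240,0,0,0]]
  ]
}}

```text
time_s: 8.77
position: [0.4696, -0.0341, 0.2984]
tool_rot: [[1.0, 0.006, 0.0], [0.0, -0.002, 1.0], [0.006, -1.0, -0.002]]
ft_force: [0.5, 0.1, -1.4]
grip_width: 0.0299
```

{"fn": "carry_out", "kwargs": {
  "targets": [
    [[1,15,-25,0,0,0,0],[1,30,-50,0,-4,-2.3,0],[1,45,-75,0,-8,-4.6,0],[1,60,-100,0,-12,-6.9,0],[1,75,-125,0,-16,-9.2,0],[1,90,-145,0,-20,-11.5,0],[1,105,-165,0,-23,-13.2,0],[1,120,-185,0,-26,-14.9,0],[1,138,-214,0,-26,-14.9,0],[1,138,-214,0,-26,-14.9,0],[1,138,-214,0,-26,-14.9,0],[1,138,-214,0,-26,-14.9,0],[1,138,-214,0,-26,-14.9,0]]
  ]
}}

```text
time_s: 9.85
position: [0.6065, -0.2471, 0.2942]
tool_rot: [[0.967, 0.248, 0.057], [0.058, -0.433, 0.9], [0.248, -0.867, -0.433]]
ft_force: [0.1, -0.2, -2.3]
grip_width: 0.03
```

```bash
python3 - <<'E'
from h import *
for n in ('wrist','scene','top'): d=snap(n,n[0]+'6.png')
s=env.observe(); print(s['time_s'],s['position'],s['tool_rot'].round(3),s['grip_width'],s['ft_force'],s['q'])
E
```

```text
10.0 [ 0.60670058 -0.24722364  0.29483281] [[ 0.967  0.249  0.057]
 [ 0.058 -0.433  0.899]
 [ 0.249 -0.866 -0.433]] 0.029859564696840278 [ 0.57502645 -0.29760757 -1.56953072] [ -26.79750711   23.15261046   70.49298656  -18.13803134   61.86320096
 -111.70764554]
```

View pics/s6.png

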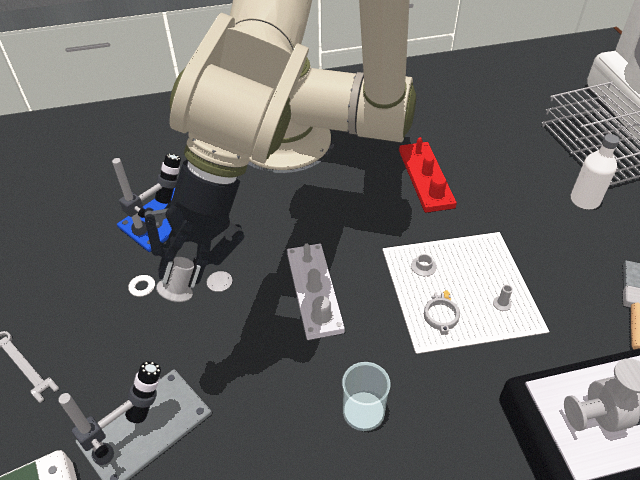

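View pics/w6.png

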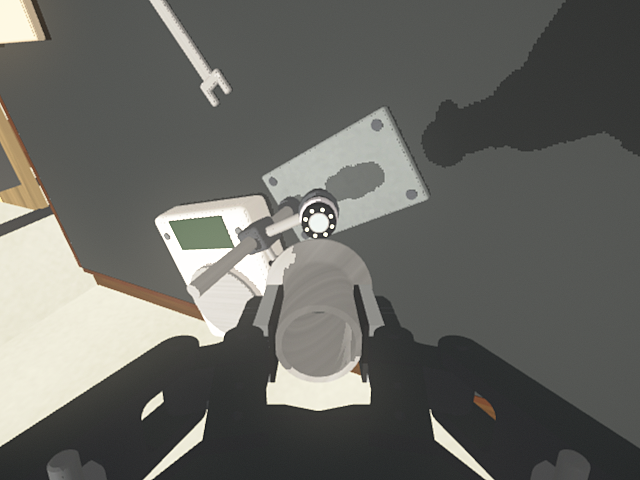

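View pics/t6.png

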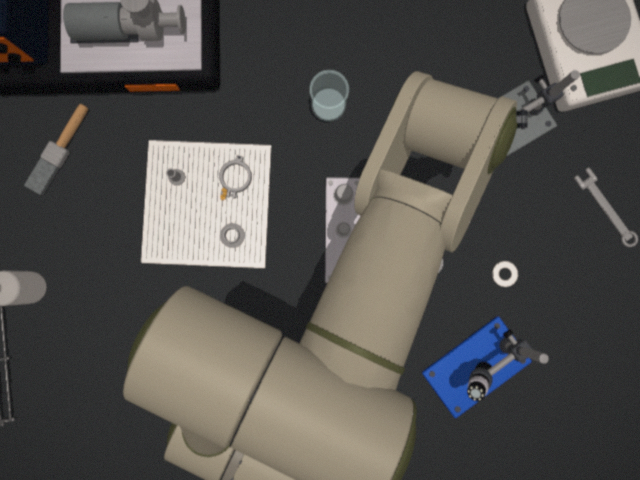

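Lens is visible in the wrist view at (319,222), with the ferrule still held at (318,310). I'll cross-check the lens position and the remaining shift.

```bash
python3 - <<'E'
from h import *
from scipy.optimize import least_squares
d=load('w6.png'); L=np.array([.6517,-.3245,.1378]); print('lens px pred',proj(d,L))
A=[];B=[]
for q,(u,v) in ((load('top0.png'),(504.2,119.6)),(load('scene0.png'),(150,367.6)),(d,(319,222))):
    c,r=ray(q,u,v); r/=np.linalg.norm(r);P=np.eye(3)-np.outer(r,r);A.append(P);B.append(P@c)
A=np.vstack(A);B=np.hstack(B);L=np.linalg.lstsq(A,B,rcond=None)[0];print('lens',L,np.abs(A@L-B).max())
s=env.observe();R=s['tool_rot'];p=s['position'];a=-R[:,1]
th=np.linspace(0,2*np.pi,721)
def c(x,z,r): return proj(d,p+R[:,0]*x[0]+R[:,2]*x[1]+a[None]*(x[2]+z)+r*(np.outer(np.cos(th),R[:,0])+np.outer(np.sin(th),R[:,2])))
def f(x):
    q=c(x,.003,.02525);b=c(x,.048,.0155)
    return [q[:,0].min()-265,q[:,0].max()-372,q[:,1].min()-239,b[:,0].min()-275.5,b[:,0].max()-362,b[:,1].min()-305,b[:,1].max()-382]
r=least_squares(f,[0,0,-.037]);print('ferrule in tool x,z,-y',r.x,np.round(r.fun,1))
az=np.radians(-60.2);zl=np.array([-.5*np.cos(az),-.5*np.sin(az),.866]);print('angle',np.degrees(np.arccos(a@zl)))
xs=np.cross([-zl[1]*-1,0,0],[0,0,0]) 
for off in ([.001,0,-.037],r.x):
    F=p+R[:,0]*off[0]+R[:,2]*off[1]+a*off[2]; print('face',F,'shift mm',(L+.1*zl-F)*1e3)
E
```

```text
lens px pred [[318.94164854 219.31203628]]
lens [ 0.65238481 -0.32396893  0.13930401] 0.0009613955987468614
ferrule in tool x,z,-y [ 0.00136749  0.0004703  -0.03799539] [ 0.1 -0.1  1.  -0.8  0.8 -0.6 -0.1]
angle 0.3828132472253157
face [ 0.61687143 -0.26319341  0.26302841] shift mm [ 10.66467329 -17.38724956 -37.12440027]
face [ 0.61750127 -0.2631802   0.26205365] shift mm [ 10.0348392 -17.4004555 -36.1496352]
```

{"fn": "carry_out", "kwargs": {
  "targets": [
    [[1,2,-4,-8,0,0,0],[1,4,-8,-16,0,0,0],[1,7,-12,-25,0,0,0],[1,9,-15.5,-32,0,0,0],[1,10.4,-17.4,-36.6,0,0,0],[1,10.4,-17.4,-36.6,0,0,0],[1,10.4,-17.4,-36.6,0,0,0],[1,10.4,-17.4,-36.6,0,0,0],[1,10.4,-17.4,-36.6,0,0,0],[1,10.4,-17.4,-36.6,0,0,0],[1,10.4,-17.4,-36.6,0,0,0],[1,10.4,-17.4,-36.6,0,0,0]]
  ]
}}

```text
time_s: 11.0
position: [0.6173, -0.2652, 0.2583]
tool_rot: [[0.967, 0.249, 0.058], [0.058, -0.433, 0.899], [0.249, -0.866, -0.433]]
ft_force: [-0.5, -0.5, -2.8]
grip_width: 0.03
```

```bash
python3 - <<'E'
from h import *
for n in ('wrist','scene'): d=snap(n,n[0]+'7.png')
s=env.observe();R=s['tool_rot'];p=s['position'];a=-R[:,1]
F=p+R[:,0]*.0012-a*.0375; L=np.array([.6524,-.3240,.1393])
az=np.radians(-60.2);xs=np.array([np.cos(az),np.sin(az),0]);zl=-.5*xs+[0,0,.866];y=np.cross([0,0,1],xs);x=np.cross(y,zl)
print('in lens',[(F-L)@v for v in(x,y,zl)],np.degrees(np.arccos(a@zl)),s['time_s'],s['ft_force'],s['grip_width'],abs(s['qvel']).max())
d=load('s7.png');im=d['img'][:,:,::-1].copy();x0,y0=60,230
big=cv2.resize(im[y0:y0+200,x0:x0+200],(600,600),interpolation=cv2.INTER_CUBIC)
th=np.linspace(0,6.28,200)
for q in np.vstack([proj(d,L+zl*.1+.02525*(np.outer(np.cos(th),x)+np.outer(np.sin(th),y))),proj(d,L+np.outer(np.linspace(0,.1,80),zl))]): cv2.circle(big,tuple(np.round((q-[x0,y0]+.5)*3).astype(int)),0,(0,0,255),-1)
cv2.imwrite('pics/c9.png',big)
E
```

```text
in lens [np.float64(0.0007551679896190475), np.float64(-0.00019233458645502336), np.float64(0.09962997637761037)] 0.3811396986078019 11.1 [ 0.40277825 -0.24190633 -1.77255305] 0.02995943480766561 0.05916226047547547
```

View pics/c9.png

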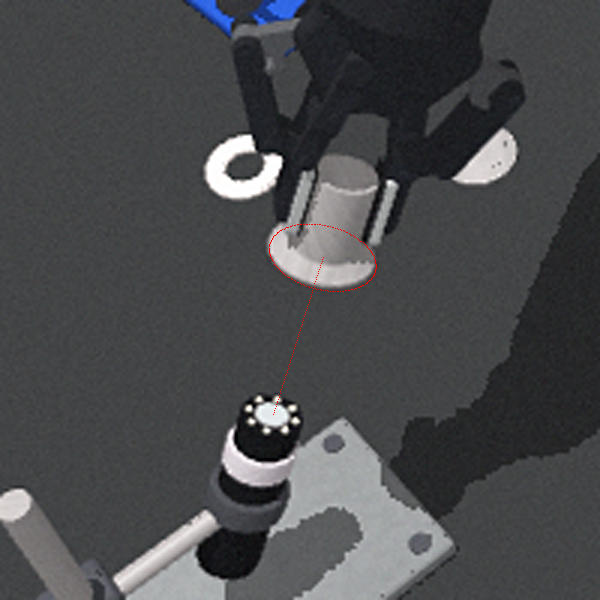

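View pics/w7.png

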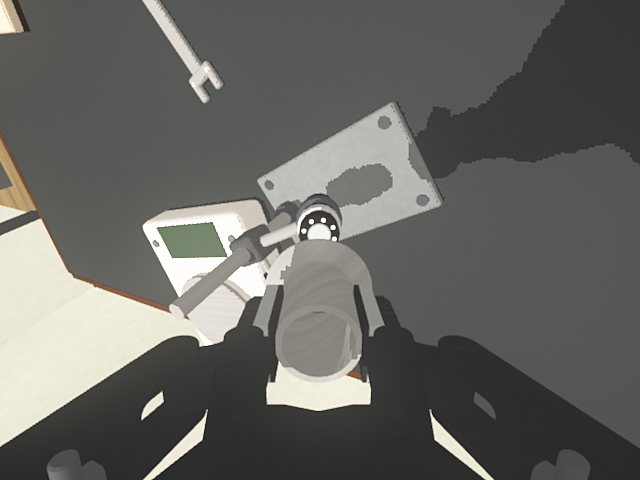

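The flange at crop (322,258) sits on the predicted target circle, square to and centred on the axis. Handing in.

```bash
python3 -c "
from rig import env
env.close_job(); s=env.observe(); print(s['time_s'],s['position'],s['grip_width'])"
```

```text
the job is handed in; nothing more can be done
the job is handed in; nothing more can be done
```

The job is handed in: the tall broad-flanged ferrule was gauged on the middle pin and is now held in front of the grey microscope. I got no verdict back, and the clock stood at about 11 s of the 48 s allowed.

- **Gauge:** The ferrule went down the middle pin, and the vertical wrist force changed from -2.6 to +4.8 N at the height where the flange should meet the plate. The camera overlay agreed. I held it there, then drew it off.
- **Microscope:** My last measurement put the sealing face 99.6 mm from the lens, 0.8 mm and 0.2 mm off the axis, and 0.4° from square. The flange rim matched the predicted circle in the scene camera, the grip stayed at 30 mm, and no contact force showed.
- **Disagreements:** The cameras differed by about 2 mm on the pin and the lens, which is within their calibration, so I used averages.
- **Not rechecked:** I did not measure the other fittings after the moves. They looked undisturbed in the later pictures, though the arm partly hid the end cap.

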